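Close the tilted ball jar at the re-rubbering counter

ROBOT

A 6-joint arm with a two-finger parallel gripper is mounted at the origin on the work surface. World frame = base frame: x ahead of the robot, y to its left, z up, the work surface at z = 0. Lengths are in m, angles in degrees, forces in N, time in s.
With the tool pointing down it reaches from about 0.35 to 0.925 m from the base axis. Payload 6.4 kg.
Tool frame: the origin (TCP) lies on the centre line of the jaws, within the pads' length; the fingertips stand 17 mm ahead of it and the grasp point (between the pads) lies 2 mm behind it; x points along the fingers, y is the direction in which the jaws open and shut, and the axes are right-handed (so a half turn about x gives the same grasp; the last joint's range is limited). The gripper opens to 85 mm and grips with 20 to 120 N. Pads are 22 mm wide; open, the fingers measure 114 mm over their backs; the gripper's body (76 mm by 85 mm) begins 54 mm behind the grasp point. The pads swing forward as they close: fully open they stand 13 mm farther back than shut.
Start: joints at [53.451, 14.043, 89.255, -0, 76.702, -9.975], TCP at [0.291, 0.581, 0.248] pointing down, gripper open.
Joint ranges: [-179.41, 179.41], [-58.25, 129.5], [7.25, 145.43], [-54.29, 234.29], [11.92, 165.04], [-157.13, 157.13]. Speed limits (degrees/s): [147.25, 147.25, 180, 180, 180, 180].

INTERFACE

Orientations are given as [roll, pitch, yaw] about the fixed x, y, z axes, in that order (R = Rz(yaw) Ry(pitch) Rx(roll)).
In Python, from plant import arm gives the robot as it stands. The module is installed in compiled form; this text tells all that it offers.
- The arm moves only by the tool step_arm, never from a script. Its argument "motion" is a list that holds one entry, the list of rows, each a list of 7 numbers: the shift along the tool's x, y, z in m, then the turn, a rotation vector about the tool's x, y, z in degrees, then the closure, from 0 (fully open) to 1 (shut). In form: [[[dx, dy, dz, rx, ry, rz, claw], ...]]. A call has 1 to 10 rows; each row is the pose to reach, as a shift and turn from the pose commanded when the call began, along the tool's axes at that moment; what a row does not reach only later rows make up. A row lasts 1/10 s, in which the tool goes at most 50 mm and 8.59 degrees, less where a joint would pass 70% of its speed; a pose out of reach is approached as far as the arm can. A call with a gripper value outside its range is refused whole. The fingers move at their own pace and stop on an object; "force" is the grip in N (left out, the last holds). Time passes only in rows, so rows that repeat a pose let the fingers close. It gives the time, the measured TCP pose, the force and the opening at its end, in the units of the state.
- arm.read_state(): the state, without advancing time (a new reading comes with each control period).
- arm.read_camera(name): name is "side" or "top" or "wrist"; returns (picture, depth): 384x512x3 uint8, red, green, blue; 384x512 float32, m along the optical axis (not along the pixel's ray), 0 where there is no reading.
- arm.camera_info(name): a dict with "fx", "fy", "cx", "cy" (pixels), "pose" (4x4, takes a point from camera to world coordinates). Camera axes: x right, y down, z forward; pixel columns grow to the right and rows downward; lengths in m; the calibration is good to about 2 mm. A picture is of the moment at which its call begins: read the wrist's pose just before it. camera_info takes no time and is no camera call; for the wrist camera it gives the pose at the moment of the call.
- arm.finish_job(): hands the job in, once; it reports no verdict.
The state is a dict: "t": time; "joint_positions": joint angles; "joint_vel": joint speeds; "joint_efforts": joint torques, N m; "eef_pos": TCP position; "tool_rot": TCP orientation; "contact_force": force on the tool from outside, world axes, zero at the start; "torque": the same for the moment, N m; "width": finger opening in m.
Only numpy, scipy, OpenCV 4.12 (cv2) and the standard library are available. Lean on these libraries where they do the work, as an engineer would, in place of code of your own. Each camera call takes 0.05 s, during which the arm holds its last target. There are 200 camera calls.

TASK

Screw the steel lid onto the tilted glass jar so that sanding dust stays off the balls: the lid only lies on the thread, so first turn it back (counterclockwise, seen from above) until it drops into the thread, then screw it forward (clockwise) all the way home, with the black mark on the lid facing the red pointer on the jar. Let go of it, and leave the turntable with its blade, the cork block and the press board where they are.

Things in the scene. Friction and masses are not known exactly. Their poses are not given: they have to be found in the camera images.
- lid_top (a point): Centre of the top face of the steel screw lid, a plain round cap 58 mm in diameter, 24 mm high, 90 g, to grip by its round side. z points along the jar's axis out of the lid, 28 degrees from vertical; x points to the lid's one black radial mark (24 x 5 mm) and turns with the lid. The lid only turns about the jar's axis and slides along it, at most 6 mm up from its start: it does not come off.
- lid_turn (a joint): Lid angle in rad, positive counterclockwise seen from above (turning back). 0: black mark faces the red pointer; stop at -0.03. Starts at 0.2 to 0.9. From 1.2 to the stop at 2.1 it is off the upper thread and can drop; below that, undropped, it only slides over the thread. Takes about 0.05 N m. In a firm grip it does not drop by itself: push it down the axis with 3 to 6 N or loosen the grip.
- lid_sink (a joint): How far the lid has gone down along the jar's axis, in m. 0: lying on the thread (start). It drops to 0.0085 when the thread catches and stays there for angles above 1.1; screwing forward draws it down evenly by 0.003 more over the last 1.1 rad, to 0.0115 fully home (up to 1.5 mm of play).
- pointer (a point): Red pointer painted on the sloping shoulder of the glass jar, 14 mm long, 8 mm wide, on the jar's upper side, away from the holder's front. The point lies 31 mm from the jar's axis and 36.5 mm below the top face of a fully closed lid; z points along the jar's axis, x from the axis to the pointer.
- holder: Pine holder screwed to the counter, footprint 150 x 120 mm (from 40 mm before its origin to 110 mm behind). Origin on the counter, z up; the jar leans 28 degrees from vertical towards its front (-x). It carries the jar immovably. The lid's top centre starts 13 mm in front of the origin and 172 mm up.
- blade_handle (a point): Top of the end of the wooden handle of a bare bat blade lying on the beech turntable (220 mm in diameter, top face 44 mm above the counter); the point is 135 mm from the turntable's axis, 63 mm above the counter. The turntable turns on a stiff bearing. Leave it alone.
- cork_block: Loose cork sanding block, 100 x 60 x 38 mm (x, y, z), origin at the centre of its underside. Leave it alone.
- press_board: Loose pine press board lying flat, 150 x 180 x 18 mm (x, y, z), origin at the centre of its underside. Leave it alone.
- jar: Squat clear glass jar, 84 mm in diameter, 110 mm from foot to mouth, two white balls inside; origin at the centre of its foot, z along its axis out of the mouth. Its shoulder begins at the 45 mm neck, 79 mm from the foot, 34 mm below the top face of the closed lid, and falls away outwards: beside the lid, fingertips may reach 31 mm below the closed lid's top face.
Mind the look-alikes: they are no part of the job. What is shaped like the holder but turquoise or yellow is not meant.

How it is judged:
By the outcome, as a careful person would: the job done as asked, in the order asked, and still so for the second after the job is handed in, with the robot touching nothing.
It also fails if it takes over 38 s, if anything falls off the work surface, if the arm or the gripper's body presses on something with over 40 N, if the wrist force passes 120 N, or if a joint passes its speed limit or range.

## Working session

There is one attempt and no reset: what is moved stays moved. The work goes in short steps, Python scripts to look and compute and a tool call to move; the robot and the scene stay as the last step left them, time stands still between calls to the robot, and variables do not carry over. Pictures are saved under pics/ and viewed, about 8 in all and at most 12, crops included, and the job is handed in when it is done.

Besides the shell and the picture viewer there is one more tool, called after ">>>" as name(argument=value, ...), one argument or row to a line, values as JSON. step_arm: Moves the arm, as the interface text tells. Its arguments: {"type":"object","properties":{"motion":{"type":"array","items":{"type":"array","items":{"type":"array","items":{"type":"number"}}}},"force":{"type":"number"}},"required":["motion"]}

```bash
mkdir -p pics; cat > h.py <<'E'
import numpy as np, cv2
from plant import arm
from scipy.spatial.transform import Rotation as R
def save(cam,fn):
    info=arm.camera_info(cam); im,d=arm.read_camera(cam)
    cv2.imwrite(f'pics/{fn}.png',im[:,:,::-1]); np.savez(f'pics/{fn}.npz',im=im,d=d,**{k:info[k] for k in('fx','fy','cx','cy','pose')})
def pts(fn):
    z=np.load(f'pics/{fn}.npz'); d=z['d']; v,u=np.mgrid[:384,:512]
    P=np.stack([(u-z['cx'])/z['fx']*d,(v-z['cy'])/z['fy']*d,d],-1)
    return P@z['pose'][:3,:3].T+z['pose'][:3,3], z['im'], d
E
python3 - <<'E'
from h import *
save('top','top0');save('side','side0')
a=cv2.imread('pics/top0.png');b=cv2.imread('pics/side0.png')
cv2.imwrite('pics/both.png',cv2.resize(np.vstack([a,b]),(400,600)))
s=arm.read_state();print(s)
for c in('top','side'):print(arm.camera_info(c))
E
```

```text
{'t': 0.1, 'joint_positions': array([ 5.34505394e+01,  1.40793117e+01,  8.93191670e+01,  8.68678440e-04,
        7.67011226e+01, -9.97602436e+00]), 'joint_vel': array([-0.0129359 , -0.15476591, -0.23657073, -0.06114317,  0.01345511,
       -0.03711181]), 'joint_efforts': array([-5.37403375e-04, -4.30673218e+01, -3.27127039e+01, -1.52643502e-04,
        2.86780203e-03, -1.02952484e-05]), 'eef_pos': array([0.29048589, 0.58094668, 0.24728784]), 'tool_rot': array([-100.46211997,   89.90039505, -127.03575672]), 'contact_force': array([-0.27748234,  0.26495318, -0.20965061]), 'torque': array([-0.02475993,  0.03208311, -0.01559454]), 'width': 0.08513840160177392}
{'fx': 433.02075397441564, 'fy': 433.02075397441564, 'cx': 252.61983211714087, 'cy': 191.21132429216846, 'pose': array([[ 0.0094719 , -0.98656065,  0.16312072,  0.3350542 ],
       [-0.99981806, -0.00664272,  0.01788081,  0.04444124],
       [-0.01655694, -0.16326041, -0.98644407,  1.38293382],
       [ 0.        ,  0.        ,  0.        ,  1.        ]])}
{'fx': 437.674610562629, 'fy': 437.674610562629, 'cx': 255.59965552953372, 'cy': 188.88611971558862, 'pose': array([[ 0.82894743, -0.34458931,  0.44057277,  0.02472604],
       [-0.5589708 , -0.53846014,  0.63056508, -0.68791443],
       [ 0.01994489, -0.76897262, -0.63897051,  0.8529656 ],
       [ 0.        ,  0.        ,  0.        ,  1.        ]])}
```

View pics/top0.png

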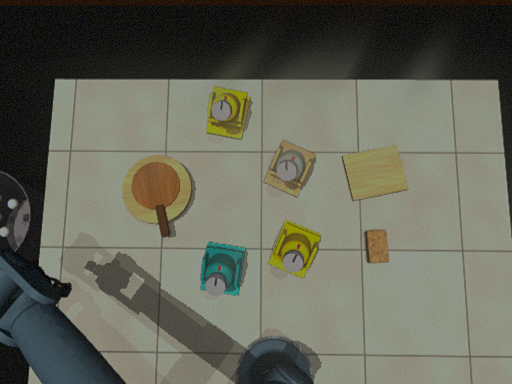

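View pics/side0.png

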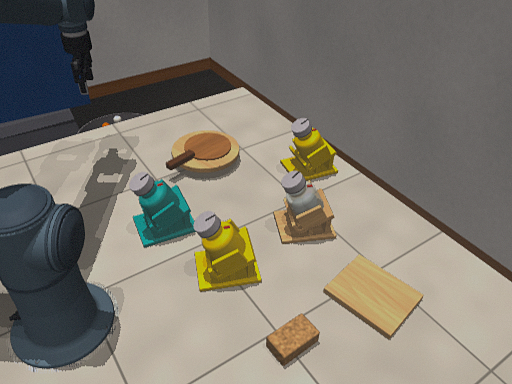

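The pine holder is at about top (290,168) and side (300,205). The decoys are yellow and turquoise. Next I'll measure the lid there.

```bash
python3 - <<'E'
from h import *
ims=[]
for fn,(u,v) in(('top0',(290,168)),('side0',(298,195))):
    P,im,d=pts(fn); c=im[v-40:v+40,u-40:u+40,::-1]
    ims.append(cv2.resize(c,(400,400),interpolation=cv2.INTER_CUBIC))
cv2.imwrite('pics/crop1.png',np.hstack(ims))
P,im,d=pts('top0')
sub=P[140:200,255:325].reshape(-1,3); m=(sub[:,2]>.14)&(sub[:,2]<.21); q=sub[m]
print(m.sum(),q.mean(0),q.min(0),q.max(0))
print(np.round(P[155:182:3,276:304:4,2],3)); print(P[168,290],P[250,293])
h=sub[(sub[:,2]>.01)&(sub[:,2]<.2)]; print(cv2.minAreaRect(h[:,:2].astype(np.float32)))
E
```

```text
421 [ 0.60409592 -0.03410907  0.16617702] [ 0.5700749  -0.06839075  0.14011378] [ 0.65248173 -0.00261944  0.1876018 ]
[[0.102 0.066 0.135 0.141 0.146 0.139 0.108]
 [0.104 0.132 0.136 0.14  0.142 0.14  0.133]
 [0.079 0.134 0.173 0.178 0.165 0.146 0.136]
 [0.118 0.176 0.178 0.179 0.185 0.144 0.132]
 [0.121 0.172 0.174 0.178 0.185 0.166 0.132]
 [0.106 0.171 0.171 0.175 0.174 0.177 0.127]
 [0.058 0.165 0.164 0.17  0.176 0.177 0.12 ]
 [0.059 0.16  0.162 0.167 0.168 0.116 0.052]
 [0.012 0.016 0.164 0.162 0.163 0.044 0.083]]
[ 0.60087414 -0.03901363  0.18254331] [ 0.37126196 -0.04739707  0.16636937]
((0.6362317204475403, -0.04819698631763458), (0.11952859163284302, 0.1480570286512375), 65.5446548461914)
```

View pics/crop1.png

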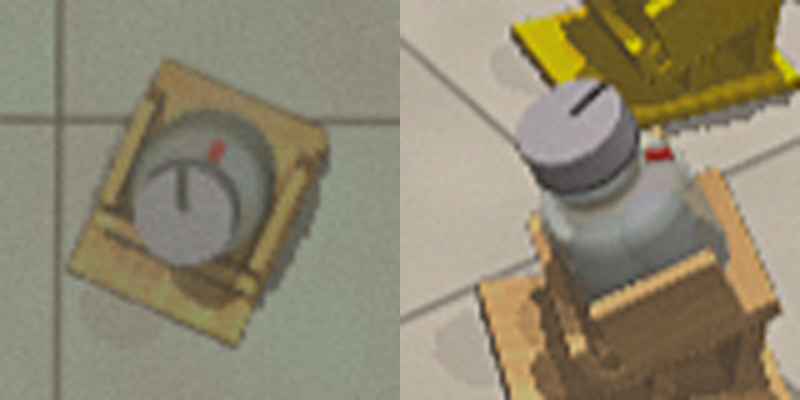

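The mark lies about 0.45 rad counterclockwise of the pointer. Holder footprint fit: 120 x 148 mm, with yaw about -24.5° and the lid top near (0.592, -0.028, 0.172). Next I'll work out the hover pose.

```bash
cat >> h.py <<'E'
def cur():
    s=arm.read_state(); return s,np.array(s['eef_pos']),R.from_euler('xyz',s['tool_rot'],degrees=True)
def rel(p,Rt):
    s,p0,R0=cur(); return np.round(R0.inv().apply(np.array(p)-p0),4),np.round((R0.inv()*Rt).as_rotvec(degrees=True),2)
def align(Rn,x):  # minimal turn of Rn so that tool x = x
    a=Rn.apply([1,0,0]); c=np.cross(a,x); s=np.linalg.norm(c)
    return R.from_rotvec(c/max(s,1e-12)*np.arctan2(s,a@x))*Rn
def axis(yaw,t=28):
    y=np.radians(yaw);t=np.radians(t); return np.array([-np.sin(t)*np.cos(y),-np.sin(t)*np.sin(y),np.cos(t)])
E
python3 - <<'E'
from h import *
s,p,R0=cur(); print(R0.as_matrix().round(3))
n=axis(-24.5); L=np.array([.592,-.028,.172])
for dz in(0,):
  Rt=align(R.from_euler('z',-56,degrees=True)*R0,-n); print(Rt.as_matrix().round(3))
  print(rel(L+.11*n,Rt), L+.11*n)
E
```

```text
[[-0.001  0.447  0.894]
 [-0.001  0.894 -0.447]
 [-1.    -0.002 -0.   ]]
[[ 0.427  0.901  0.073]
 [-0.195  0.171 -0.966]
 [-0.883  0.398  0.248]]
(array([-0.0213, -0.4116,  0.4905]), array([ 54.86, -25.18,  14.69])) [ 0.5450079  -0.00658446  0.26912424]
```

>>> step_arm(
  motion=[
    [[-0.05,-0.02,0.02,0,0,0,0],[-0.06,-0.06,0.07,5,0,0,0],[-0.06,-0.09,0.11,12,-3,2,0],[-0.06,-0.12,0.15,18,-8,4,0],[-0.06,-0.15,0.18,24,-11,6,0],[-0.06,-0.18,0.22,30,-14,8,0],[-0.06,-0.22,0.26,36,-17,10,0],[-0.06,-0.25,0.3,42,-20,12,0],[-0.06,-0.28,0.34,48,-22,13,0],[-0.06,-0.31,0.38,54,-25,14.7,0]],
  ],
)

```text
t: 1.1
eef_pos: [0.4843, 0.1481, 0.3083]
tool_rot: [58.2, 62.0, -23.8]
contact_force: [0.5, -0.1, 1.3]
width: 0.0853
```

```bash
python3 - <<'E'
from h import *
n=axis(-24.5); L=np.array([.592,-.028,.172])
s,p,R0=cur(); print(p,s['joint_positions'],s['t'])
Rt=align(R0,-n); print(rel(L+.11*n,Rt))
E
```

```text
[0.48434059 0.14808665 0.30831834] [ 11.55323088 -19.31404666 118.0677475  -18.476348    59.12127505
   9.95089197] 1.1
(array([0.09  , 0.011 , 0.1446]), array([-0.  , -0.26, -0.21]))
```

>>> step_arm(
  motion=[
    [[0.03,0.004,0.05,0,0,0,0],[0.06,0.008,0.095,0,0,0,0],[0.08,0.01,0.13,0,0,0,0],[0.09,0.011,0.1446,0,0,0,0],[0.09,0.011,0.1446,0,0,0,0],[0.09,0.011,0.1446,0,0,0,0]],
  ],
)

```text
t: 1.7
eef_pos: [0.5448, -0.0043, 0.2685]
tool_rot: [58.0, 62.2, -23.7]
contact_force: [0.3, -0.3, 0.4]
width: 0.0857
```

```bash
python3 - <<'E'
from h import *
save('wrist','w1'); s,p,R0=cur(); print(p,s['joint_positions'],s['t'],s['tool_rot'])
i=arm.camera_info('wrist');print(i)
P,im,d=pts('w1')
q=P.reshape(-1,3); n=axis(-24.5); L=np.array([.592,-.028,.172])
h=(q-L)@n; r=np.linalg.norm((q-L)-h[:,None]*n,axis=1); m=(abs(h)<.012)&(r<.05)&(d.reshape(-1)>0)
t=q[m]; c=t.mean(0)
for k in range(4):
    U,S,V=np.linalg.svd(t-c,full_matrices=False); nn=V[2]*np.sign(V[2,2]); e=(t-c)@nn; t=t[abs(e)<.004]; c=t.mean(0)
print(len(t),c,nn,np.degrees(np.arccos(nn[2])),np.degrees(np.arctan2(-nn[1],-nn[0])))
v,u=np.where(m.reshape(384,512));print(u.min(),u.max(),v.min(),v.max())
pl=((t-c)@V[:2].T).astype(np.float32);ce,ra=cv2.minEnclosingCircle(pl);print(c+np.array(ce)@V[:2],ra)
E
```

```text
[ 0.54495676 -0.00364367  0.26898244] [ -9.38636706 -14.54600021 118.48079135  -8.74635245  49.23251656
 -13.57586706] 1.75 [ 58.0379967   62.10180136 -23.63507398]
{'fx': 332.576832741655, 'fy': 332.576832741655, 'cx': 257.60423355998455, 'cy': 190.21692895445065, 'pose': array([[ 0.89905161, -0.04721313,  0.4352897 ,  0.48421782],
       [ 0.18483102, -0.86031998, -0.47506528,  0.09525965],
       [ 0.39691775,  0.50756325, -0.76474561,  0.36078494],
       [ 0.        ,  0.        ,  0.        ,  1.        ]])}
4285 [ 0.59378663 -0.02888555  0.17182421] [-0.43013047  0.20123766  0.88005181] 28.351386587780645 -25.072665245369794
221 296 159 233
[ 0.59390478 -0.0303006   0.17220553] 0.02901061810553074
```

View pics/w1.png

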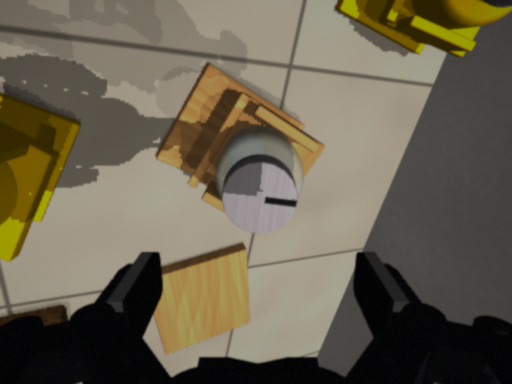

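Lid top centre is about (0.594, -0.030, 0.172). The fitted radius is 29.0 mm and the tilt 28°, which matches. Next: mark angle, fingertip geometry and approach numbers.

```bash
python3 - <<'E'
from h import *
P,im,d=pts('w1'); n=axis(-24.8); L=np.array([.5938,-.0298,.172])
z=np.load('pics/w1.npz')
g=cv2.cvtColor(im,cv2.COLOR_RGB2GRAY)
sub=np.zeros_like(g,bool); sub[193:215,262:297]=True
h=(P-L)@n; r=np.linalg.norm(P-L-h[...,None]*n,axis=-1)
m=sub&(r<.0275)&(abs(h)<.006)&(g<50); print(m.sum())
q=(P[m]-L); xh=np.array([np.cos(np.radians(-24.8)),np.sin(np.radians(-24.8)),0]); xp=xh-(xh@n)*n; xp/=np.linalg.norm(xp); yp=np.cross(n,xp)
c=q.mean(0); print('mark angle',np.arctan2(c@yp,c@xp), 'r',np.hypot(c@yp,c@xp))
s,p,R0=cur(); T=R0.inv().apply((P-p).reshape(-1,3)).reshape(P.shape)
for sl in((slice(245,300),slice(95,165)),(slice(245,300),slice(355,430))):
    t=T[sl].reshape(-1,3); t=t[(d[sl].ravel()>0)&(d[sl].ravel()<.2)]; print(len(t), np.percentile(t,[0,2,50,98,100],axis=0).round(4).tolist())
Rt=align(R0,-n); print(rel(L-.008*n,Rt)); print(rel(L+.04*n,Rt))
E
```

```text
138
mark angle 0.4368281853912063 r 0.01607645704076196
2147 [[-0.0332, -0.057, -0.0109], [-0.0313, -0.0561, -0.0104], [-0.0145, -0.0442, -0.007], [0.0024, -0.0426, 0.0085], [0.0051, -0.0423, 0.0117]]
2107 [[-0.0333, 0.0418, -0.0108], [-0.0313, 0.0421, -0.0103], [-0.0148, 0.0438, -0.0071], [0.0015, 0.0555, 0.0077], [0.0037, 0.0563, 0.0123]]
(array([0.1196, 0.0006, 0.0056]), array([ 0.  , -0.52, -0.21]))
(array([0.0716, 0.0007, 0.0052]), array([ 0.  , -0.52, -0.21]))
```

>>> step_arm(
  motion=[
    [[0.03,0,0.0025,0,-0.5,-0.2,0],[0.06,0,0.0025,0,-0.5,-0.2,0],[0.07,0,0.0025,0,-0.5,-0.2,0],[0.07,0,0.0025,0,-0.5,-0.2,0],[0.07,0,0.0025,0,-0.5,-0.2,0],[0.07,0,0.0025,0,-0.5,-0.2,0]],
  ],
)

```text
t: 2.35
eef_pos: [0.576, -0.0194, 0.2096]
tool_rot: [57.1, 61.8, -24.7]
contact_force: [-0.3, 0.3, -0.0]
width: 0.0857
```

```bash
python3 - <<'E'
from h import *
n=axis(-24.8); L=np.array([.5938,-.0298,.172])
s,p,R0=cur();print(p,s['joint_vel'].round(2),s['joint_positions'])
print(rel(L-.013*n,align(R0,-n)))
E
```

```text
[ 0.57595795 -0.01941264  0.20962654] [-0.27  0.02 -0.03 -0.05 -0.13 -0.  ] [-10.41128978  -5.77125817 117.54166538 -10.16794843  41.25106226
 -12.56970155]
(array([ 0.0559, -0.0008,  0.0018]), array([ 0.  ,  0.05, -0.17]))
```

>>> step_arm(
  motion=[
    [[0.02,-0.0008,0.0018,0,0,-0.2,0],[0.04,-0.0008,0.0018,0,0,-0.2,0],[0.056,-0.0008,0.0018,0,0,-0.2,0],[0.056,-0.0008,0.0018,0,0,-0.2,0],[0.056,-0.0008,0.0018,0,0,-0.2,0],[0.056,-0.0008,0.0018,0,0,-0.2,0]],
  ],
)

```text
t: 2.95
eef_pos: [0.5992, -0.0327, 0.1601]
tool_rot: [56.9, 62.0, -25.0]
contact_force: [-0.2, -0.2, 0.4]
width: 0.0854
```

```bash
python3 - <<'E'
from h import *
n=axis(-24.8); L=np.array([.5938,-.0298,.172])
s,p,R0=cur();print(rel(L-.013*n,align(R0,-n)), R0.inv().apply(s['contact_force']))
save('wrist','w2')
E
```

```text
(array([-0.0004,  0.0003, -0.0002]), array([-0.  ,  0.05,  0.06])) [-0.37131293 -0.05563966  0.22936803]
```

View pics/w2.png

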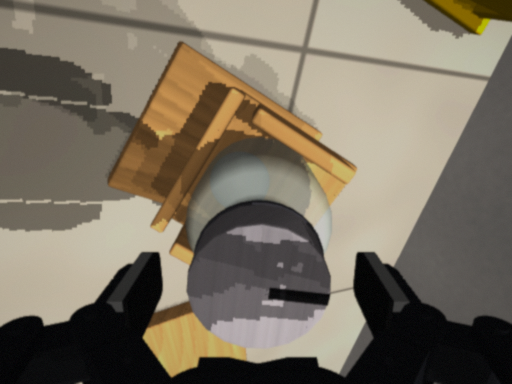

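The lid (centre column about 259, edges 188 to 330) sits centred between the jaws. Closing.

>>> step_arm(
  motion=[
    [[0,0,0,0,0,0,0.6],[0,0,0,0,0,0,0.6],[0,0,0,0,0,0,0.6],[0,0,0,0,0,0,0.6],[0,0,0,0,0,0,0.6],[0,0,0,0,0,0,0.6]],
  ],
  force=40,
)

```text
t: 3.6
eef_pos: [0.5996, -0.0325, 0.16]
tool_rot: [56.9, 62.0, -24.9]
contact_force: [-2.2, 2.2, 5.2]
width: 0.057
```

```bash
cat > st.py <<'E'
from h import *
n=axis(-24.8); L=np.array([.5938,-.0298,.172])
s,p,R0=cur()
print('F tool',R0.inv().apply(s['contact_force']).round(2),'M',R0.inv().apply(s['torque']).round(3),'w',round(s['width'],4),'depth',-(p-L)@n,'rel',rel(L-((L-p)@n)*n,align(R0,-n)),'j',s['joint_positions'].round(1),s['t'])
xh=np.array([np.cos(np.radians(-24.8)),np.sin(np.radians(-24.8)),0]); xp=xh-(xh@n)*n; xp/=np.linalg.norm(xp); yp=np.cross(n,xp)
y=R0.apply([0,1,0]); print('tool y angle rad',np.arctan2(y@yp,y@xp))
E
python3 st.py
```

```text
F tool [-5.97  0.44 -1.  ] M [-0.104  0.366 -0.075] w 0.057 depth 0.01362568932015916 rel (array([-0.,  0., -0.]), array([0.  , 0.04, 0.04])) j [-11.4   1.8 115.9 -10.9  35.4 -12.2] 3.6
tool y angle rad 0.5754909625374943
```

>>> step_arm(
  motion=[
    [[0,0,0,-5,0,0,0.6],[0,0,0,-12,0,0,0.6],[0,0,0,-19,0,0,0.6],[0,0,0,-26,0,0,0.6],[0,0,0,-33,0,0,0.6],[0,0,0,-40,0,0,0.6],[0,0,0,-40,0,0,0.6],[0,0,0,-40,0,0,0.6]],
  ],
)

```text
t: 4.4
eef_pos: [0.5999, -0.0325, 0.1596]
tool_rot: [17.1, 62.0, -24.9]
contact_force: [3.5, 3.7, 1.6]
width: 0.0566
```

```bash
python3 st.py
```

```text
F tool [-0.67  5.24  0.71] M [-0.084  0.003  0.802] w 0.0566 depth 0.014033581192682769 rel (array([-0.    , -0.0001, -0.0001]), array([0.  , 0.04, 0.02])) j [-11.4   1.9 115.9 -10.9  35.3 -52. ] 4.4
tool y angle rad 1.2709139173240518
```

>>> step_arm(
  motion=[
    [[0,0,0,-6,0,0,0.6],[0,0,0,-13,0,0,0.6],[0,0,0,-20,0,0,0.6],[0,0,0,-26,0,0,0.6],[0,0,0,-30,0,0,0.6],[0,0,0,-30,0,0,0.6],[0,0,0,-30,0,0,0.6]],
  ],
)

```text
t: 5.1
eef_pos: [0.6001, -0.0325, 0.1597]
tool_rot: [-12.8, 61.9, -24.8]
contact_force: [5.3, 3.4, 0.1]
width: 0.0566
```

```bash
python3 st.py
```

```text
F tool [1.47 4.55 4.15] M [-0.084 -0.474  0.778] w 0.0566 depth 0.01407369678947231 rel (array([-0.    , -0.0002, -0.0003]), array([0.  , 0.05, 0.01])) j [-11.4   1.9 115.9 -10.9  35.3 -82. ] 5.1
tool y angle rad 1.7940242461607838
```

>>> step_arm(
  motion=[
    [[0.001,0,0,0,0,0,0.6],[0.002,0,0,0,0,0,0.6],[0.003,0,0,0,0,0,0.6],[0.003,0,0,0,0,0,0.6],[0.003,0,0,0,0,0,0.6]],
  ],
)

```text
t: 5.6
eef_pos: [0.6014, -0.0331, 0.157]
tool_rot: [-12.8, 61.9, -24.8]
contact_force: [5.2, 3.3, 0.8]
width: 0.0566
```

```bash
python3 st.py
```

```text
F tool [0.88 4.35 4.33] M [-0.034 -0.514  0.781] w 0.0566 depth 0.017108966056837812 rel (array([-0.    , -0.0002, -0.0003]), array([0.  , 0.05, 0.01])) j [-11.4   2.3 115.8 -10.9  34.9 -81.9] 5.6
tool y angle rad 1.793959223341045
```

It moves down freely, so it is dropping in.

>>> step_arm(
  motion=[
    [[0.0015,0,0,0,0,0,0.6],[0.003,0,0,0,0,0,0.6],[0.0045,0,0,0,0,0,0.6],[0.0055,0,0,0,0,0,0.6],[0.0055,0,0,0,0,0,0.6],[0.0055,0,0,0,0,0,0.6]],
  ],
)

```text
t: 6.2
eef_pos: [0.6036, -0.0341, 0.1524]
tool_rot: [-12.8, 62.0, -24.8]
contact_force: [1.8, 5.4, 4.5]
width: 0.057
```

```bash
python3 st.py; python3 -c "
from h import *
save('wrist','w3')"
```

```text
F tool [-4.29  5.14  2.83] M [-0.024 -0.253  0.802] w 0.057 depth 0.022328205370936875 rel (array([-0.    , -0.0002, -0.0002]), array([0.  , 0.03, 0.02])) j [-11.5   3.1 115.6 -11.   34.4 -81.9] 6.2
tool y angle rad 1.7941528205712556
```

View pics/w3.png

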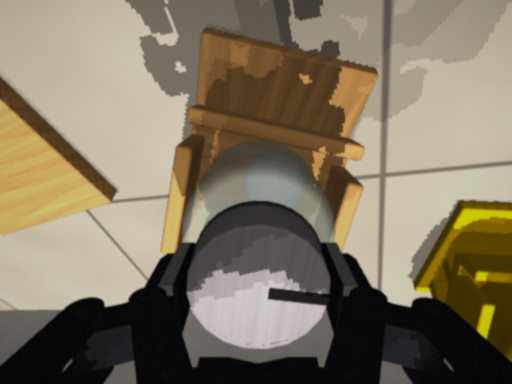

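Axial force is now about 4 N after an 8.3 mm drop. The lid sits in the hand exactly as before (mark at (270–330, 296)), so it hasn't slipped. Screwing forward.

>>> step_arm(
  motion=[
    [[0,0,0,5,0,0,0.6],[0,0,0,12,0,0,0.6],[0,0,0,19,0,0,0.6],[0,0,0,26,0,0,0.6],[0,0,0,33,0,0,0.6],[0.0004,0,0,40,0,0,0.6],[0.0007,0,0,47,0,0,0.6],[0.001,0,0,54,0,0,0.6],[0.0013,0,0,60,0,0,0.6],[0.0013,0,0,60,0,0,0.6]],
  ],
)

```text
t: 7.25
eef_pos: [0.6039, -0.0345, 0.1511]
tool_rot: [47.1, 62.0, -24.9]
contact_force: [2.0, 3.9, 5.3]
width: 0.0568
```

```bash
python3 st.py
```

```text
F tool [-4.61  4.94 -1.35] M [0.051 0.463 0.581] w 0.0568 depth 0.02371187992810841 rel (array([-0.    ,  0.    , -0.0001]), array([0.  , 0.03, 0.02])) j [-11.5   3.2 115.6 -11.1  34.3 -21.9] 7.25
tool y angle rad 0.7473902105808631
```

>>> step_arm(
  motion=[
    [[0.0003,0,0,6,0,0,0.6],[0.0006,0,0,13,0,0,0.6],[0.001,0,0,20,0,0,0.6],[0.0013,0,0,27,0,0,0.6],[0.0016,0,0,32,0,0,0.6],[0.0017,0,0,34,0,0,0.6],[0.0017,0,0,34,0,0,0.6],[0.0017,0,0,34,0,0,0.6]],
  ],
)

```text
t: 8.05
eef_pos: [0.6044, -0.0349, 0.1494]
tool_rot: [80.9, 62.0, -24.9]
contact_force: [1.2, 4.6, 6.1]
width: 0.0567
```

```bash
python3 st.py
```

```text
F tool [-5.74  2.8  -4.26] M [0.122 0.697 0.135] w 0.0567 depth 0.025458233753046237 rel (array([-0.    ,  0.0002, -0.0001]), array([-0.  ,  0.04,  0.04])) j [-11.6   3.5 115.5 -11.1  34.2  12. ] 8.05
tool y angle rad 0.15661964635594589
```

>>> step_arm(
  motion=[
    [[0,0,0,1,0,0,0.6],[0,0,0,1.5,0,0,0.6],[0,0,0,1.5,0,0,0.6]],
  ],
)

```text
t: 8.35
eef_pos: [0.6044, -0.0348, 0.1494]
tool_rot: [82.4, 62.0, -24.9]
contact_force: [2.5, 4.6, 5.3]
width: 0.0575
```

```bash
python3 st.py; python3 -c "
from h import *
save('wrist','w4');save('side','side1');save('top','top1')
w=cv2.imread('pics/w4.png')
a=cv2.imread('pics/top1.png')[128:208,250:330];b=cv2.imread('pics/side1.png')[155:235,258:338]
cv2.imwrite('pics/c4.png',np.hstack([cv2.resize(w,(400,300)),cv2.resize(a,(300,300)) ]))
"
```

```text
F tool [-4.55  3.5  -4.81] M [-0.043  0.745  0.162] w 0.0575 depth 0.025458347072953136 rel (array([-0.    ,  0.0002, -0.0001]), array([0.  , 0.05, 0.03])) j [-11.6   3.5 115.5 -11.1  34.2  13.5] 8.35
tool y angle rad 0.13098829594972036
```

View pics/w4.png

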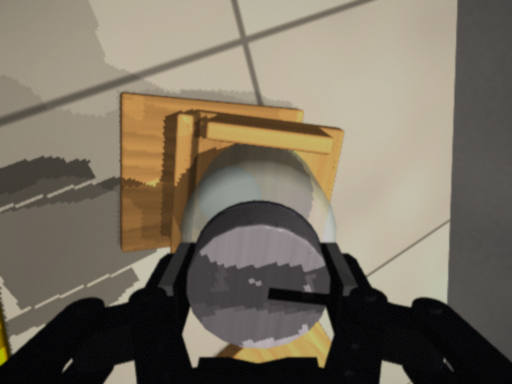

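>>> step_arm(
  motion=[
    [[0,0,0,1,0,0,0.6],[0,0,0,1.5,0,0,0.6],[0,0,0,1.5,0,0,0.6]],
  ],
)

```text
t: 8.8
eef_pos: [0.6044, -0.0348, 0.1493]
tool_rot: [83.9, 62.0, -24.9]
contact_force: [1.7, 4.7, 6.0]
width: 0.0567
```

```bash
python3 st.py
```

```text
F tool [-5.46  2.93 -4.71] M [-0.067  0.751  0.145] w 0.0567 depth 0.025523472402644635 rel (array([-0.    ,  0.0003, -0.0001]), array([0.  , 0.05, 0.03])) j [-11.5   3.5 115.5 -11.1  34.2  15. ] 8.8
tool y angle rad 0.10457336163817106
```

>>> step_arm(
  motion=[
    [[0,0,0,1,0,0,0.6],[0,0,0,1.5,0,0,0.6],[0,0,0,1.5,0,0,0.6]],
  ],
)

```text
t: 9.1
eef_pos: [0.6044, -0.0349, 0.1493]
tool_rot: [85.3, 62.0, -25.0]
contact_force: [1.6, 5.2, 4.6]
width: 0.0569
```

```bash
python3 st.py
```

```text
F tool [-4.47  1.93 -5.24] M [-0.464  0.771  0.114] w 0.0569 depth 0.02553719121469564 rel (array([-0.    ,  0.0002, -0.0001]), array([0.  , 0.07, 0.02])) j [-11.5   3.5 115.5 -11.2  34.2  16.4] 9.1
tool y angle rad 0.08046964115594084
```

Torque rose to -0.46 N m: the lid is at its stop. Back off slightly to unwind, let go, then retreat along the axis.

>>> step_arm(
  motion=[
    [[0,0,0,-1,0,0,0.6],[0,0,0,-2.2,0,0,0.6],[0,0,0,-2.2,0,0,0.6],[0,0,0,-2.2,0,0,0],[0,0,0,-2.2,0,0,0],[0,0,0,-2.2,0,0,0],[0,0,0,-2.2,0,0,0],[0,0,0,-2.2,0,0,0],[0,0,0,-2.2,0,0,0]],
  ],
)

```text
t: 10.0
eef_pos: [0.6034, -0.0352, 0.1481]
tool_rot: [83.1, 62.2, -25.1]
contact_force: [-0.2, -0.1, -0.4]
width: 0.085
```

>>> step_arm(
  motion=[
    [[-0.01,0,0,0,0,0,0],[-0.03,0,0,0,0,0,0],[-0.06,0,0,0,0,0,0],[-0.1,0,0,0,0,0,0],[-0.13,0,0,0,0,0,0],[-0.13,0,0,0,0,0,0],[-0.13,0,0,0,0,0,0],[-0.13,0,0,0,0,0,0]],
  ],
)

```text
t: 10.8
eef_pos: [0.548, -0.0094, 0.262]
tool_rot: [83.1, 62.3, -25.1]
contact_force: [0.7, -0.1, 0.4]
width: 0.0854
```

```bash
python3 st.py; python3 - <<'E'
from h import *
save('wrist','w5');save('side','side2');save('top','top2')
P,im,d=pts('w5'); n=axis(-24.8); L0=np.array([.5938,-.0298,.172]); L=L0-.0115*n
q=P.reshape(-1,3); h=(q-L)@n; r=np.linalg.norm(q-L-h[:,None]*n,axis=1); m=(r<.024)&(abs(h)<.015)&(d.ravel()>0)
print('sink mm',11.5-1e3*np.median(h[m]), m.sum()); 
v,u=np.where(m.reshape(384,512)); print(u.min(),u.max(),v.min(),v.max())
g=cv2.cvtColor(im,cv2.COLOR_RGB2GRAY).ravel()
k=m&(g<45)&(r>.006); c=(q[k]-L).mean(0) 
xh=np.array([np.cos(np.radians(-24.8)),np.sin(np.radians(-24.8)),0]); xp=xh-(xh@n)*n; xp/=np.linalg.norm(xp); yp=np.cross(n,xp)
print('mark angle',k.sum(),np.arctan2(c@yp,c@xp),np.hypot(c@yp,c@xp))
w=cv2.imread('pics/w5.png');a=cv2.imread('pics/top2.png')[128:208,250:330]
b=cv2.imread('pics/side2.png')[155:235,258:338]
cv2.imwrite('pics/c5.png',np.vstack([np.hstack([cv2.resize(a,(300,300),interpolation=3),cv2.resize(b,(300,300),interpolation=3)]),np.hstack([cv2.resize(w,(300,225)),cv2.resize(cv2.imread('pics/top2.png'),(300,225))])]))
E
```

```text
F tool [-0.02  0.76 -0.09] M [-0.039  0.045 -0.194] w 0.0854 depth -0.10295524207866887 rel (array([-0.    ,  0.0021, -0.0004]), array([0.  , 0.11, 0.29])) j [ -9.7 -13.4 118.3  -9.5  48.6  13. ] 10.8
tool y angle rad 0.11647081443528542
sink mm 11.561817564235369 2969
229 292 159 219
mark angle 110 -0.01925819559747875 0.015190629372028067
```

View pics/c5.png

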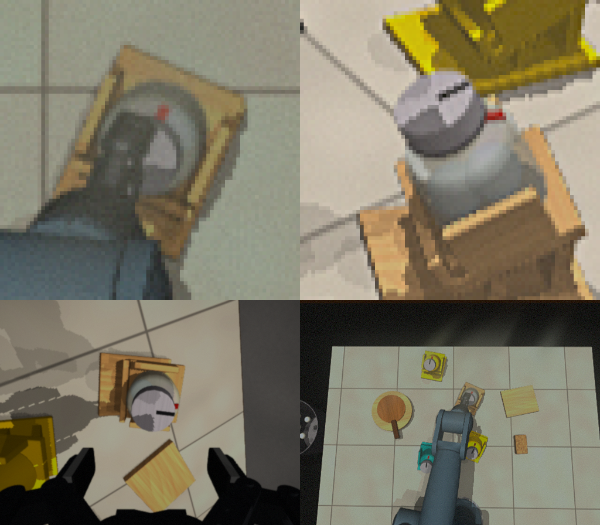

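Sink measures 11.6 mm and the mark angle -0.02 rad. The mark lines up with the red pointer in the wrist view, and the other objects haven't moved. Handing in.

```bash
python3 -c "
from plant import arm
print(arm.finish_job())"
```

```text
the job is handed in; nothing more can be done
None
```

The lid is screwed fully home with its black mark facing the red pointer. It is released, and I handed the job in at about 11 s of the 38 s allowed.

**What I did:** I gripped the lid at 40 N with the mark about 0.44 rad from the pointer and turned it back to about 1.66 rad. I then pushed it down, and it dropped about 8.3 mm into the thread. I screwed it forward until the torque jumped to about 0.46 N m at the stop, then turned it back about 2° to unwind before letting go. Finally I backed off along the jar's axis.

**Last checks:**
- **Depth:** the lid measured 11.6 mm down, against 11.5 mm for fully home.
- **Mark angle:** -0.02 rad, just short of the stop at -0.03. The last wrist picture shows the mark in line with the pointer.
- **Contact:** the gripper was about 10 cm clear of the lid. The wrist force I read between moves stayed under about 8 N.
- **Other objects:** the turntable with its blade, the cork block and the press board look unmoved by eye; I did not measure them again.

One reading was unclear: the torque about the lid's axis was noisy and changed sign just before the stop. I relied on the jump and on the depth and angle instead. No check failed.

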